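# Ready the bag scale

## Robot

A 7-joint arm with a two-finger parallel gripper is mounted at the origin on a cart in front of the work surface, level with it; the furniture and walls round the work are solid. World frame = base frame: x ahead of the robot, y to its left, z up, the work surface at z = 0. Lengths are in m, angles in rad, forces in N, time in s.
With the tool pointing down it reaches from about 0.425 to 0.925 m from the base axis. Payload 6.8 kg.
Tool frame: the origin (TCP) lies midway between the tips of the shut fingers; the grasp point (between the pads) lies 19 mm behind it; z points along the fingers, y is the line along which they close (so a half turn about z gives the same grasp; the last joint's range is limited). The gripper opens to 85 mm and grips with 20 to 120 N. Pads are 22 mm wide; open, the fingers measure 114 mm over their backs; the gripper's body (76 mm by 85 mm) begins 54 mm behind the grasp point. The pads swing forward as they close: fully open they stand 13 mm farther back than shut.
Start: joints at [-1.287, 0.477, 0.022, 1.555, -0.011, 1.109, -0.083], TCP at [0.258, 0.624, 0.231] pointing down, gripper open.
Joint ranges: [-2.96, 2.96], [-0.34, 2.1], [-1.41, 1.46], [0.24, 2.44], [-1.37, 4.51], [0.17, 1.92], [-2.96, 2.96]. Speed limits (rad/s): [2.39, 2.39, 3.14, 3.14, 3.14, 3.14, 3.14].

## Interface

Orientations are given as a unit quaternion [w, x, y, z].
In Python, from station import bot gives the robot as it stands.
- The arm moves only by the tool jog_arm, never from a script. Its argument "rows" is a list of rows, each an object of numbers: "fingers": the finger opening in mm, from 0 to 85.4; "x", "y", "z": the shift along the tool's x, y, z in mm; "ax", "ay", "az": the turn, a rotation vector about the tool's x, y, z in degrees. A call has exactly 8 rows; each row shifts and turns the commanded pose from where the row before left it, along the tool's axes as they then stand; what a row does not reach is not made up. A row lasts 1/10 s, in which the tool goes at most 50 mm and 8.59 degrees, less where a joint would pass 70% of its speed; a pose out of reach is approached as far as the arm can. A call with a gripper value outside its range is refused whole. The fingers move at their own pace and stop on an object; "force" is the grip in N (left out, the last holds). Time passes only in rows, so rows that do not move let the fingers close, or fill a call up. It gives the time, the measured TCP pose, the force, the opening and the grip force at its end, in the units of the state.
- bot.get_obs(): the state, without advancing time (a new reading comes with each control period).
- bot.read_camera(name): name is "scene" or "top" or "wrist"; returns a dict with "pixels" (420x560x3 uint8, red, green, blue), "vertical_fov" (degrees; the focal length in pixels is half the picture's height over the tangent of half this angle, whatever the lens; pixels are square), "cx", "cy" (the principal point, pixels), "world_from_camera" (4x4, takes a point from camera to world coordinates). Camera axes: x right, y down, z forward; pixel columns grow to the right and rows downward; lengths in m; the calibration is good to about 2 mm. A picture is of the moment at which its call begins. There is no depth.
- bot.hand_in(): hands the job in; it is judged then, once.
The state is a dict: "t": time; "q": joint angles; "joint_vel": joint speeds; "joint_torque": joint torques, N m; "eef_pos": TCP position; "tool_rot": TCP orientation; "contact_force": force on the tool from outside, world axes, zero at the start; "torque": the same for the moment, N m; "gripper_width": opening from 0.0 (shut) to 1.0 (fully open); "grasp_force": force on a finger pad.
Only numpy, scipy, OpenCV 4.12 (cv2) and the standard library are available. Lean on these libraries where they do the work, as an engineer would, in place of code of your own. Each camera call takes 0.05 s, during which the arm holds its last target. There are 200 camera calls.

## Task

Get the bag scale on the worktop ready for weighing: first turn its tare knob until the pointer stands at the bold zero mark. Then squeeze in the release button on the side of the post's black handle, pull the telescopic post straight up past its first stop to its second stop, and hold it there fully drawn out: it springs back when let go, so finish while still holding it. Keep the pointer at zero and leave the other things on the worktop where they are.

Things in the scene. Friction and masses are not known exactly. Their poses are not given: they have to be found in the camera images.
- bag_scale: White scale base, 92 mm (its x) by 190 mm (its y), plate top 28 mm high, fixed to the worktop. Origin at the centre of its underside, on the worktop; z up; -x is its front, roughly towards the robot. The dial drum (radius 42 mm, face 52 mm high) is centred at x 0, y +48 mm; the upright telescopic post at x 0, y -62 mm, in a grey collar 46 mm (x) by 52 mm (y), top 60 mm high.
- zero_mark (a point): The bold zero mark on the dial face, at the dial's edge that looks to the scale's -x, 35 mm from the knob's axis; below it a black bar runs down the drum's side. Thin ticks stand every 12 degrees on both sides. Axes as the scale's.
- tare_knob (a joint): Angle of the black tare knob with its pointer (rad): 0 when the pointer stands at the zero mark (pointing to the scale's -x), growing counter-clockwise seen from above, range -0.3 to 1.6. It stays where it is left (friction about 0.02 N m).
- knob_grip (a point): On the upright axis of the tare knob, 24 mm above the dial face, 76 mm above the worktop. The grip is an upright bar 12 mm thick, 32 mm long, from 3 to 37 mm above the dial face. The point turns with the knob: its x axis runs along the bar, and the pointer sticks out of the bar's -x end, low over the dial, to 30 mm from the axis.
- release_button (a joint): Travel of the grey release button (m): 0 out, 0.005 fully in; springs out; 6 N pushes it fully in. While it is out a catch locks the post down; beyond about 3 mm the post is free.
- button_face (a point): Centre of the outer face of the release button, 18 mm wide and 24 mm high, on the handle's side that looks to the scale's -y. Out, it stands 6 mm proud of the handle; pressed towards the scale's +y. Moves with the handle and the button.
- handle_mid (a point): On the post's axis, in its black handle, level with the button's middle; 88 mm above the worktop with the post down. Axes as the scale's. Handle: 30 mm (x) by 36 mm (y), from 26 mm below to 18 mm above this point; along y 42 mm with the button out, 37 mm pressed: a pinch along y squeezes the button in. A bag hook juts 40 mm to -x, 22 to 4 mm below this point.
- post_lower (a joint): How far the post's thick lower section is drawn out of the base (m): 0 down, 0.05 at its end stop (the first stop of the pull). Pulled back by a spring of 3 to 4 N, so it comes out first.
- post_upper (a joint): How far the thin upper section with the handle is drawn out of the lower one (m): 0 down, 0.05 at its end stop (the second stop of the pull; the handle is then 100 mm above where it started). Pulled back by a spring of 6 to 7 N. The end stop is hard.
- red_mug: Bystander: terracotta mug, 82 x 115 x 90 mm high, origin at the centre of its underside; right of the scale.
- shaker: Bystander: salt shaker with a grey cap, 44 mm across, 90 mm high, origin at the centre of its underside; left of the scale.
- cinnamon_jar: Bystander: spice jar with a green lid, 46 mm across, 106 mm high, origin at the centre of its underside; behind the scale.

How it is judged:
On the way, in this order (a step that is already met when the one before it is completed fails the run):
1. the pointer of the tare knob stands at the zero mark (value of joint tare_knob between -0.12 and 0.12 rad), for 0.3 s.
2. the release button is pressed in while the post is still down (value of joint release_button above 0.0027 m and value of joint each of post_lower, post_upper below 0.01 m), for 0.05 s.
3. the post is drawn out to its first stop (value of joint post_lower above 0.044 m), for 0.05 s.
At the end, for the whole second after the job is handed in: Both sections of the post are drawn out to within 6 mm of their stops (50 mm each) and still, the fingers hold the handle (at least 2 N, grasp point within 60 mm of the handle's middle), and the tare pointer is within 0.12 rad of the zero mark (all of step 1 and value of joint each of post_lower, post_upper above 0.044 m and velocity of joint post_upper between -0.02 and 0.02 m/s and contact force between the fingers and bag_scale above 2 N and distance between the grasp point and handle_mid below 0.06 m); the arm keeps its last pose, push and grip.
It fails at once if the post is drawn out while the pointer is not at zero (value of joint post_lower above 0.02 m and (value of joint tare_knob above 0.15 rad or value of joint tare_knob below -0.15 rad)).
It fails at once if the mug is displaced or tipped (distance of red_mug from where it was at the start of the episode above 0.03 m or angle between red_mug's own z axis and vertical above 0.5 rad).
It fails at once if the shaker is displaced or tipped (distance of shaker from where it was at the start of the episode above 0.03 m or angle between shaker's own z axis and vertical above 0.5 rad).
It fails at once if the spice jar is displaced or tipped (distance of cinnamon_jar from where it was at the start of the episode above 0.03 m or angle between cinnamon_jar's own z axis and vertical above 0.5 rad).
It also fails if it takes over 48 s, if anything falls off the work surface, if the arm or the gripper's body presses on something with over 40 N, if the wrist force passes 120 N, or if a joint passes its speed limit or range.

## Working session

There is one attempt and no reset: what is moved stays moved. The work goes in short steps, Python scripts to look and compute and a tool call to move; the robot and the scene stay as the last step left them, time stands still between calls to the robot, and variables do not carry over. Pictures are saved under pics/ and viewed, at most 10 in all, crops included, and the job is handed in when it is done.

Besides the shell and the picture viewer there is one more tool, called after ">>>" as name([rows], argument=value, ...), one row to a line, values as JSON. jog_arm: Moves the arm, as the interface text tells. Its arguments: {"type":"object","properties":{"rows":{"type":"array","items":{"type":"object","properties":{"fingers":{"type":"number"},"x":{"type":"number"},"y":{"type":"number"},"z":{"type":"number"},"ax":{"type":"number"},"ay":{"type":"number"},"az":{"type":"number"}}}},"force":{"type":"number"}},"required":["rows"]}

```bash
mkdir -p pics; cat > h.py <<'E'
from station import bot
import numpy as np, cv2
from scipy.spatial.transform import Rotation as R
def cam(n):
    c=bot.read_camera(n); h=c["pixels"].shape[0]; f=h/2/np.tan(np.radians(c["vertical_fov"])/2)
    c["K"]=np.array([[f,0,c["cx"]],[0,f,c["cy"]],[0,0,1]]); return c
def save(c,fn,crop=None,s=1):
    p=c["pixels"][:,:,::-1]
    if crop: x0,y0,x1,y1=crop; p=p[y0:y1,x0:x1]
    cv2.imwrite("pics/"+fn,cv2.resize(p,None,fx=s,fy=s,interpolation=cv2.INTER_CUBIC))
def onplane(c,u,v,z):
    T=np.array(c["world_from_camera"]); d=T[:3,:3]@np.linalg.solve(c["K"],[u,v,1]); o=T[:3,3]
    return o+d*(z-o[2])/d[2]
def proj(c,P):
    T=np.linalg.inv(np.array(c["world_from_camera"])); p=c["K"]@(T[:3,:3]@np.array(P)+T[:3,3]); return p[:2]/p[2]
def st():
    s=bot.get_obs(); r=R.from_quat(np.array(s["tool_rot"])[[1,2,3,0]]).as_matrix()
    print("t",round(s["t"],2),"pos",np.round(s["eef_pos"],4),"F",np.round(s["contact_force"],1),"w",round(s["gripper_width"],3),"g",s["grasp_force"]); print(np.round(r,3)); return s,r
E
python3 - <<'E'
from h import *
s,r=st(); print(s["q"])
a=cam("top"); b=cam("scene"); 
im=np.hstack([a["pixels"],b["pixels"]])[:,:,::-1]
cv2.imwrite("pics/a.png",cv2.resize(a["pixels"][:,:,::-1],(784,588))); cv2.imwrite("pics/b.png",cv2.resize(b["pixels"][:,:,::-1],(784,588)))
for c in(a,b): print(np.round(c["world_from_camera"],3),c["K"][0,0])
E
```

```text
t 0.0 pos [0.2575 0.6233 0.2303] F [ 0.3 -0.1 -0.5] w 0.996 g 0.0
[[-0.924  0.382 -0.001]
 [ 0.382  0.924 -0.002]
 [-0.    -0.002 -1.   ]]
[-1.28707192  0.47782744  0.02232959  1.5564795  -0.01152151  1.10927604
 -0.08307777]
[[ 0.021 -0.996  0.089  0.467]
 [-1.    -0.023 -0.013  0.053]
 [ 0.015 -0.089 -0.996  1.495]
 [ 0.     0.     0.     1.   ]] 455.971409784325
[[-9.900e-01 -1.220e-01  7.500e-02  4.840e-01]
 [-1.430e-01  8.380e-01 -5.260e-01  6.220e-01]
 [ 1.000e-03 -5.310e-01 -8.470e-01  1.034e+00]
 [ 0.000e+00  0.000e+00  0.000e+00  1.000e+00]] 400.6882886329447
```

View pics/a.png

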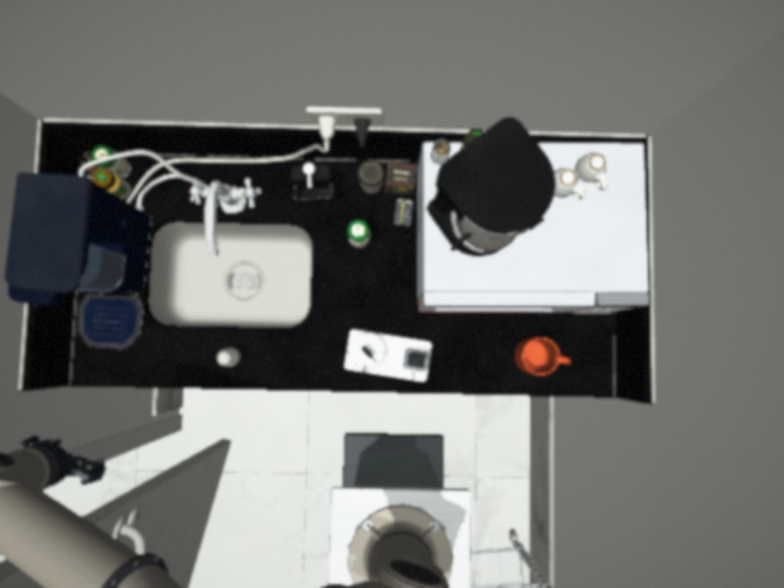

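View pics/b.png

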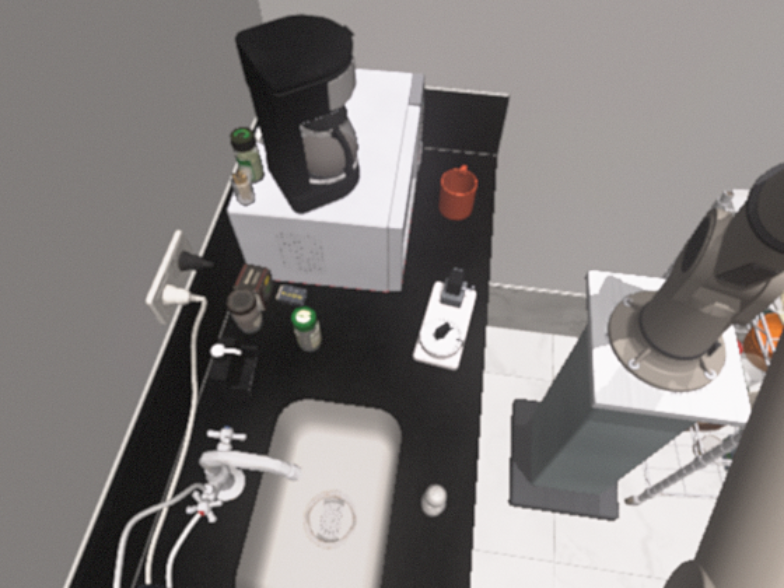

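The top view shows the scale with its plate corners near (350,329), (433,341), (428,382) and (345,373) in the enlarged picture. The dial is at (369,350) with its pointer up-left to down-right, and the post is at (416,358). The shaker is left of it, the mug right and the jar behind.

```bash
python3 - <<'E'
from h import *
c=cam("top"); p=c["pixels"]
for n,(u,v),z in[("c1",(350,329),.028),("c2",(433,341),.028),("c3",(428,382),.028),("c4",(345,373),.028),("dial",(371,349),.06),("post",(416,358),.106),("mug",(538,355),.045),("shaker",(228,356),.09),("jar",(358,230),.106)]:
    print(n,np.round(onplane(c,u/1.4,v/1.4,z),3))
m=cv2.inRange(p[220:285,235:320],(170,170,170),(255,255,255)); cs,_=cv2.findContours(m,cv2.RETR_EXTERNAL,cv2.CHAIN_APPROX_NONE)
k=max(cs,key=cv2.contourArea)+np.array([235,220]); r=cv2.minAreaRect(k); b=cv2.boxPoints(r); W=np.array([onplane(c,u,v,.028) for u,v in b]); print(r,np.round(W,3),W.mean(0))
e=W[1]-W[0],W[2]-W[1]; print([ (np.linalg.norm(x),np.degrees(np.arctan2(x[1],x[0]))) for x in e])
save(c,"c.png",(235,215,325,285),8)
E
```

```text
c1 [0.513 0.125 0.028]
c2 [ 0.489 -0.066  0.028]
c3 [ 0.396 -0.056  0.028]
c4 [0.412 0.134 0.028]
dial [0.468 0.076 0.06 ]
post [ 0.451 -0.023  0.106]
mug [ 0.463 -0.303  0.045]
shaker [0.446 0.387 0.09 ]
jar [0.728 0.11  0.106]
((276.654052734375, 253.52435302734375), (58.84988021850586, 28.801088333129883), 8.972626686096191) [[ 0.423  0.138  0.028]
 [ 0.514  0.126  0.028]
 [ 0.488 -0.061  0.028]
 [ 0.397 -0.049  0.028]] [0.4554021  0.03837541 0.028     ]
[(np.float64(0.091780156116674), np.float64(-7.432264310835104)), (np.float64(0.18895123299888114), np.float64(-97.7100507395286))]
```

View pics/c.png

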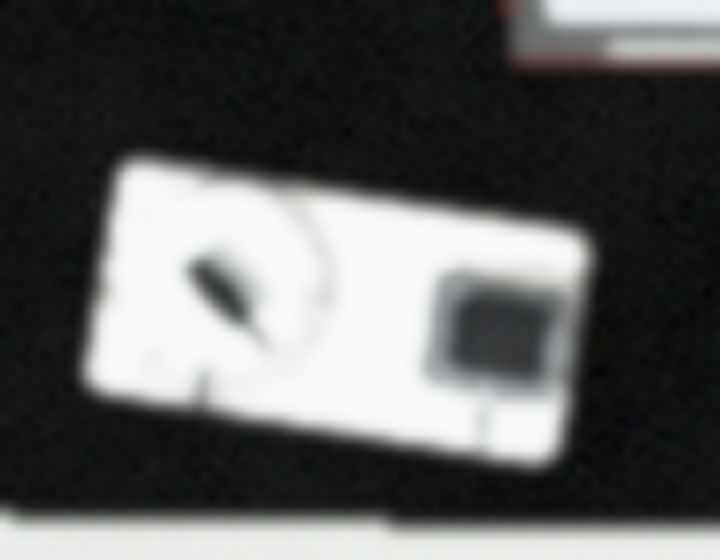

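Scale is at about (0.455, 0.038) with yaw −7.6°, and the pointer stands near +48°. Now I'll move above the dial.

>>> jog_arm([
  {"x": -25, "y": -26, "fingers": 50},
  {"x": -25, "y": -26, "fingers": 50},
  {"x": -25, "y": -26, "fingers": 50},
  {"x": -25, "y": -26, "fingers": 50},
  {"x": -25, "y": -26, "fingers": 50},
  {"x": -25, "y": -26, "fingers": 50},
  {"x": -25, "y": -26, "fingers": 50},
  {"x": -25, "y": -26, "fingers": 50},
], force=20)

```text
invalid input
```

>>> jog_arm([
  {"x": -24, "y": -26},
  {"x": -24, "y": -26},
  {"x": -24, "y": -26},
  {"x": -24, "y": -26},
  {"x": -24, "y": -26},
  {"x": -24, "y": -26},
  {"x": -24, "y": -26},
  {"x": -24, "y": -26},
])

```text
invalid input
```

>>> jog_arm([
  {"az": -7.5},
  {"az": -8},
  {"az": -8},
  {"az": -8},
  {"az": -8},
  {"az": -8},
  {"az": -8},
  {"az": -7.5},
])

```text
invalid input
```

```bash
python3 - <<'E'
from h import *
s,r=st(); print(np.round(s["q"],2)); c=cam("wrist"); save(c,"w1.png",None,1.4)
y=np.radians(-7.6); S=np.array([[np.cos(y),-np.sin(y)],[np.sin(y),np.cos(y)]])
for n,q,z in[("knob",(0,.048),.089),("zero",(-.035,.048),.052),("post",(0,-.062),.106),("cA",(.046,.095),.028),("cB",(-.046,.095),.028)]:
    w=np.array([.4554,.0384])+S@q; print(n,np.round(w,3),np.round(1.4*proj(c,[*w,z])))
E
```

```text
t 0.15 pos [0.2576 0.6235 0.2306] F [-0.3 -0.3  0.1] w 0.997 g 0.0
[[-0.924  0.382 -0.   ]
 [ 0.382  0.924 -0.001]
 [-0.    -0.001 -1.   ]]
[-1.29  0.48  0.02  1.56 -0.01  1.11 -0.08]
knob [0.462 0.086] [-79. 705.]
zero [0.427 0.091] [-59. 634.]
post [ 0.447 -0.023] [-211.  750.]
cA [0.514 0.126] [ 44. 660.]
cB [0.422 0.139] [  1. 593.]
```

View pics/w1.png

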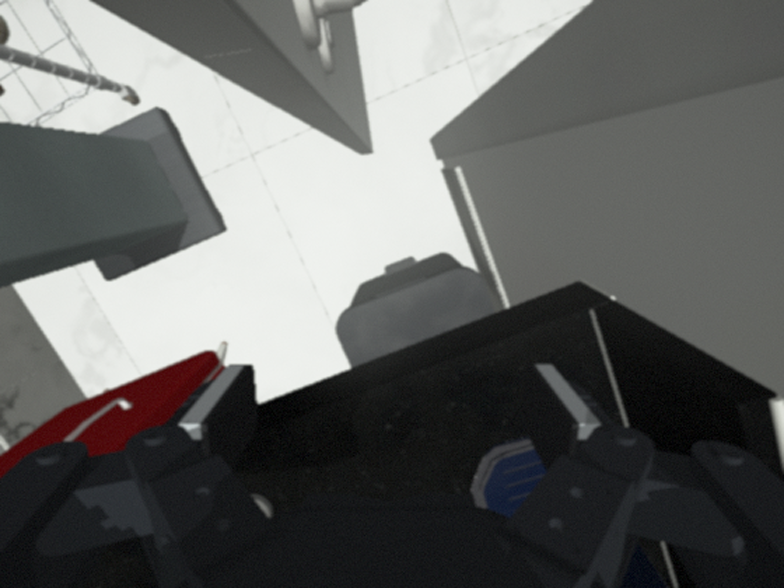

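That wrist view is still from the start pose because the moves were refused, and the scale is out of view. The rows probably need every field, so I'll retry with one call.

>>> jog_arm([
  {"x": -25, "y": -26, "z": 0, "ax": 0, "ay": 0, "az": 0, "fingers": 50},
  {"x": -25, "y": -26, "z": 0, "ax": 0, "ay": 0, "az": 0, "fingers": 50},
  {"x": -25, "y": -26, "z": 0, "ax": 0, "ay": 0, "az": 0, "fingers": 50},
  {"x": -25, "y": -26, "z": 0, "ax": 0, "ay": 0, "az": 0, "fingers": 50},
  {"x": -25, "y": -26, "z": 0, "ax": 0, "ay": 0, "az": 0, "fingers": 50},
  {"x": -25, "y": -26, "z": 0, "ax": 0, "ay": 0, "az": 0, "fingers": 50},
  {"x": -25, "y": -26, "z": 0, "ax": 0, "ay": 0, "az": 0, "fingers": 50},
  {"x": -25, "y": -26, "z": 0, "ax": 0, "ay": 0, "az": 0, "fingers": 50},
], force=20)

```text
t: 1.0
eef_pos: [0.3635, 0.3537, 0.2313]
tool_rot: [-0.0, 0.195, 0.981, 0.0]
contact_force: [-0.4, -0.4, 0.2]
gripper_width: 0.582
grasp_force: 0.0
```

>>> jog_arm([
  {"x": -24, "y": -26, "z": 0, "ax": 0, "ay": 0, "az": 0, "fingers": 50},
  {"x": -24, "y": -26, "z": 0, "ax": 0, "ay": 0, "az": 0, "fingers": 50},
  {"x": -24, "y": -26, "z": 0, "ax": 0, "ay": 0, "az": 0, "fingers": 50},
  {"x": -24, "y": -26, "z": 0, "ax": 0, "ay": 0, "az": 0, "fingers": 50},
  {"x": -24, "y": -26, "z": 0, "ax": 0, "ay": 0, "az": 0, "fingers": 50},
  {"x": -24, "y": -26, "z": 0, "ax": 0, "ay": 0, "az": 0, "fingers": 50},
  {"x": -24, "y": -26, "z": 0, "ax": 0, "ay": 0, "az": 0, "fingers": 50},
  {"x": -24, "y": -26, "z": 0, "ax": 0, "ay": 0, "az": 0, "fingers": 50},
], force=20)

```text
t: 1.8
eef_pos: [0.4614, 0.0883, 0.2314]
tool_rot: [0.0, 0.195, 0.981, 0.0]
contact_force: [1.7, 0.5, 0.5]
gripper_width: 0.584
grasp_force: 0.0
```

>>> jog_arm([
  {"x": 0, "y": 0, "z": 0, "ax": 0, "ay": 0, "az": -7.5, "fingers": 50},
  {"x": 0, "y": 0, "z": 0, "ax": 0, "ay": 0, "az": -8, "fingers": 50},
  {"x": 0, "y": 0, "z": 0, "ax": 0, "ay": 0, "az": -8, "fingers": 50},
  {"x": 0, "y": 0, "z": 0, "ax": 0, "ay": 0, "az": -8, "fingers": 50},
  {"x": 0, "y": 0, "z": 0, "ax": 0, "ay": 0, "az": -8, "fingers": 50},
  {"x": 0, "y": 0, "z": 0, "ax": 0, "ay": 0, "az": -8, "fingers": 50},
  {"x": 0, "y": 0, "z": 0, "ax": 0, "ay": 0, "az": -8, "fingers": 50},
  {"x": 0, "y": 0, "z": 0, "ax": 0, "ay": 0, "az": -7.5, "fingers": 50},
], force=20)

```text
t: 2.6
eef_pos: [0.461, 0.0896, 0.2312]
tool_rot: [-0.0, -0.349, 0.937, 0.0]
contact_force: [0.7, 0.3, 1.3]
gripper_width: 0.586
grasp_force: 0.0
```

```bash
python3 - <<'E'
from h import *
s,r=st(); print(np.round(s["q"],2)); c=cam("wrist"); save(c,"w2.png",None,1.4)
y=np.radians(-7.6); S=np.array([[np.cos(y),-np.sin(y)],[np.sin(y),np.cos(y)]])
for n,q,z in[("knob",(0,.048),.089),("zero",(-.035,.048),.052),("post",(0,-.062),.106),("cA",(.046,.095),.028),("cB",(-.046,.095),.028)]:
    w=np.array([.4554,.0384])+S@q; print(n,np.round(w,3),np.round(1.4*proj(c,[*w,z])))
E
```

```text
t 2.6 pos [0.461  0.0896 0.2312] F [0.7 0.3 1.3] w 0.586 g 0.0
[[-0.756 -0.654 -0.   ]
 [-0.654  0.756 -0.   ]
 [ 0.     0.    -1.   ]]
[-0.51  0.13  0.21  2.04 -0.03  0.97  2.  ]
knob [0.462 0.086] [387. 275.]
zero [0.427 0.091] [424. 232.]
post [ 0.447 -0.023] [259. 140.]
cA [0.514 0.126] [384. 336.]
cB [0.422 0.139] [471. 263.]
```

View pics/w2.png

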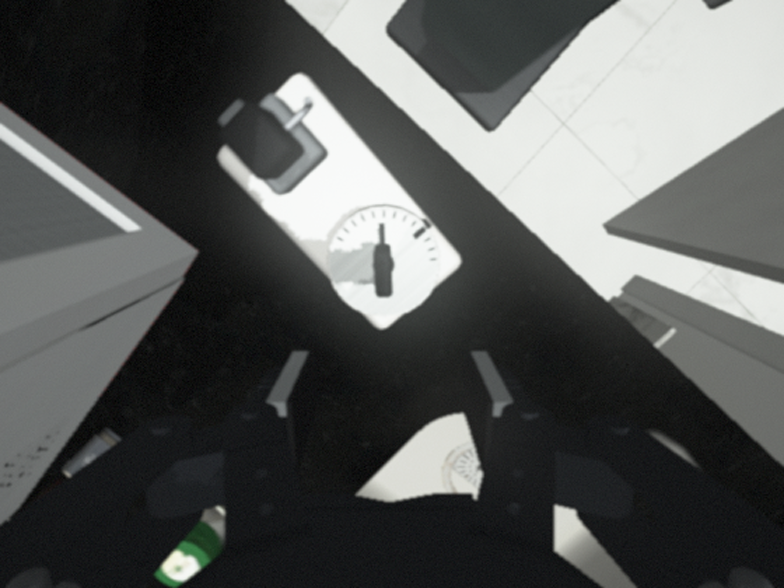

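The close view agrees with the estimate to about 2–3 mm. The bar is vertical in the picture, centred near (383,270), with its pointer tip at (381,224) and the zero mark at (423,229). I'll go lower and check once more.

>>> jog_arm([
  {"x": 0, "y": 0, "z": 15, "ax": 0, "ay": 0, "az": 0, "fingers": 50},
  {"x": 0, "y": 0, "z": 15, "ax": 0, "ay": 0, "az": 0, "fingers": 50},
  {"x": 0, "y": 0, "z": 15, "ax": 0, "ay": 0, "az": 0, "fingers": 50},
  {"x": 0, "y": 0, "z": 15, "ax": 0, "ay": 0, "az": 0, "fingers": 50},
  {"x": 0, "y": 0, "z": 15, "ax": 0, "ay": 0, "az": 0, "fingers": 50},
  {"x": 0, "y": 0, "z": 15, "ax": 0, "ay": 0, "az": 0, "fingers": 50},
  {"x": 0, "y": 0, "z": 10, "ax": 0, "ay": 0, "az": 0, "fingers": 50},
  {"x": 0, "y": 0, "z": 10, "ax": 0, "ay": 0, "az": 0, "fingers": 50},
], force=20)

```text
t: 3.45
eef_pos: [0.4612, 0.0897, 0.1208]
tool_rot: [0.0, -0.346, 0.938, -0.0]
contact_force: [0.6, 0.2, 0.0]
gripper_width: 0.586
grasp_force: 0.0
```

```bash
python3 - <<'E'
from h import *
s,r=st(); c=cam("wrist"); save(c,"w3.png",None,1.4); T=c["world_from_camera"]; print(np.round(T,4).tolist())
y=np.radians(-7.6); S=np.array([[np.cos(y),-np.sin(y)],[np.sin(y),np.cos(y)]])
for n,q,z in[("knobtop",(0,.048),.089),("dialc",(0,.048),.052),("zero",(-.035,.048),.052),("post",(0,-.062),.106)]:
    w=np.array([.4554,.0384])+S@q; print(n,np.round(w,3),np.round(1.4*proj(c,[*w,z])))
t=s["eef_pos"]
for d in(0,.05):print(1.4*proj(c,t+r@[0,0,d-.0]))
E
```

```text
t 3.45 pos [0.4612 0.0897 0.1208] F [0.6 0.2 0. ] w 0.586 g 0.0
[[-0.761 -0.649  0.   ]
 [-0.649  0.761 -0.   ]
 [-0.    -0.    -1.   ]]
[[-0.6494, 0.7326, 0.2038, 0.4112], [0.7604, 0.6262, 0.1722, 0.0449], [-0.0014, 0.2668, -0.9637, 0.2629], [0.0, 0.0, 0.0, 1.0]]
knobtop [0.462 0.086] [386. 334.]
dialc [0.462 0.086] [386. 308.]
zero [0.427 0.091] [440. 261.]
post [ 0.447 -0.023] [162. 119.]
[394.21638906 371.50142307]
[393.15096531 324.01919965]
```

View pics/w3.png

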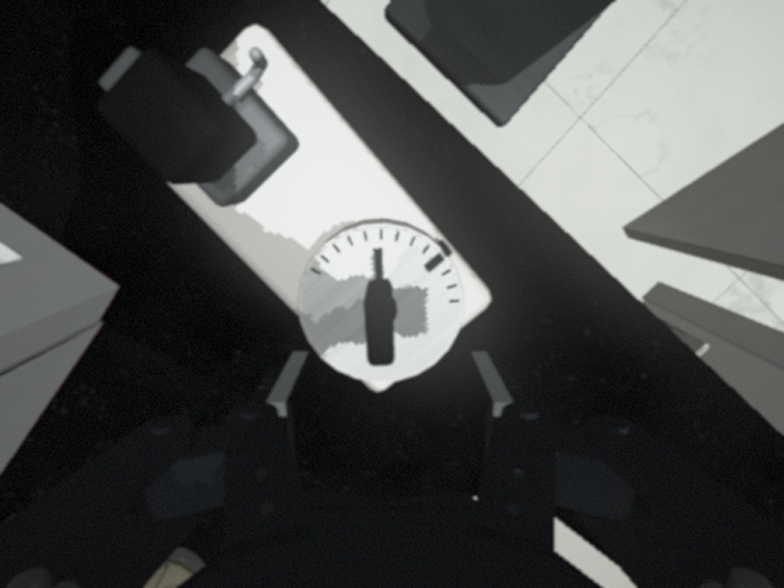

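The dial centre is at about (382,304) and the bar at x≈380, so the tool must shift about +5 mm in x and −5 mm in y. By the ticks the pointer is about 50° from zero. Next I descend and grip.

>>> jog_arm([
  {"x": 5, "y": -5, "z": 0, "ax": 0, "ay": 0, "az": 0, "fingers": 45},
  {"x": 0, "y": 0, "z": 12, "ax": 0, "ay": 0, "az": 0, "fingers": 45},
  {"x": 0, "y": 0, "z": 12, "ax": 0, "ay": 0, "az": 0, "fingers": 45},
  {"x": 0, "y": 0, "z": 12, "ax": 0, "ay": 0, "az": 0, "fingers": 45},
  {"x": 0, "y": 0, "z": 12, "ax": 0, "ay": 0, "az": 0, "fingers": 45},
  {"x": 0, "y": 0, "z": 10, "ax": 0, "ay": 0, "az": 0, "fingers": 45},
  {"x": 0, "y": 0, "z": 0, "ax": 0, "ay": 0, "az": 0, "fingers": 25},
  {"x": 0, "y": 0, "z": 0, "ax": 0, "ay": 0, "az": 0, "fingers": 18},
], force=20)

```text
t: 4.3
eef_pos: [0.4605, 0.0826, 0.063]
tool_rot: [-0.0, -0.347, 0.938, -0.0]
contact_force: [0.5, 0.5, 0.9]
gripper_width: 0.213
grasp_force: 0.0
```

>>> jog_arm([
  {"x": 0, "y": 0, "z": 0, "ax": 0, "ay": 0, "az": 0, "fingers": 5},
  {"x": 0, "y": 0, "z": 0, "ax": 0, "ay": 0, "az": 0, "fingers": 5},
  {"x": 0, "y": 0, "z": 0, "ax": 0, "ay": 0, "az": 0, "fingers": 5},
  {"x": 0, "y": 0, "z": 0, "ax": 0, "ay": 0, "az": 0, "fingers": 5},
  {"x": 0, "y": 0, "z": 0, "ax": 0, "ay": 0, "az": 0, "fingers": 5},
  {"x": 0, "y": 0, "z": 0, "ax": 0, "ay": 0, "az": 0, "fingers": 5},
  {"x": 0, "y": 0, "z": 0, "ax": 0, "ay": 0, "az": 0, "fingers": 5},
  {"x": 0, "y": 0, "z": 0, "ax": 0, "ay": 0, "az": 0, "fingers": 5},
], force=20)

```text
t: 5.1
eef_pos: [0.4606, 0.0832, 0.0634]
tool_rot: [0.0, -0.347, 0.938, 0.0]
contact_force: [-1.9, 4.6, 0.9]
gripper_width: 0.133
grasp_force: 25.4
```

>>> jog_arm([
  {"x": 0, "y": 0, "z": 0, "ax": 0, "ay": 0, "az": 6, "fingers": 5},
  {"x": 0, "y": 0, "z": 0, "ax": 0, "ay": 0, "az": 6, "fingers": 5},
  {"x": 0, "y": 0, "z": 0, "ax": 0, "ay": 0, "az": 6, "fingers": 5},
  {"x": 0, "y": 0, "z": 0, "ax": 0, "ay": 0, "az": 6, "fingers": 5},
  {"x": 0, "y": 0, "z": 0, "ax": 0, "ay": 0, "az": 6, "fingers": 5},
  {"x": 0, "y": 0, "z": 0, "ax": 0, "ay": 0, "az": 6, "fingers": 5},
  {"x": 0, "y": 0, "z": 0, "ax": 0, "ay": 0, "az": 6, "fingers": 5},
  {"x": 0, "y": 0, "z": 0, "ax": 0, "ay": 0, "az": 6, "fingers": 5},
], force=20)

```text
t: 5.9
eef_pos: [0.46, 0.0848, 0.0635]
tool_rot: [-0.001, 0.066, 0.998, 0.001]
contact_force: [-3.3, 10.8, 1.4]
gripper_width: 0.135
grasp_force: 25.5
```

>>> jog_arm([
  {"x": 0, "y": 0, "z": 0, "ax": 0, "ay": 0, "az": 0, "fingers": 5},
  {"x": 0, "y": 0, "z": 0, "ax": 0, "ay": 0, "az": 0, "fingers": 5},
  {"x": 0, "y": 0, "z": 0, "ax": 0, "ay": 0, "az": 0, "fingers": 5},
  {"x": 0, "y": 0, "z": 0, "ax": 0, "ay": 0, "az": 0, "fingers": 5},
  {"x": 0, "y": 0, "z": 0, "ax": 0, "ay": 0, "az": 0, "fingers": 25},
  {"x": 0, "y": 0, "z": 0, "ax": 0, "ay": 0, "az": 0, "fingers": 35},
  {"x": 0, "y": 0, "z": 0, "ax": 0, "ay": 0, "az": 0, "fingers": 35},
  {"x": 0, "y": 0, "z": 0, "ax": 0, "ay": 0, "az": 0, "fingers": 35},
], force=20)

```text
t: 6.7
eef_pos: [0.4609, 0.082, 0.0634]
tool_rot: [0.0, 0.065, 0.998, -0.0]
contact_force: [0.1, -0.4, -0.4]
gripper_width: 0.407
grasp_force: 0.0
```

>>> jog_arm([
  {"x": 0, "y": 0, "z": -12, "ax": 0, "ay": 0, "az": 0, "fingers": 35},
  {"x": 0, "y": 0, "z": -12, "ax": 0, "ay": 0, "az": 0, "fingers": 35},
  {"x": 0, "y": 0, "z": -12, "ax": 0, "ay": 0, "az": 0, "fingers": 45},
  {"x": 0, "y": 0, "z": -12, "ax": 0, "ay": 0, "az": 0, "fingers": 60},
  {"x": 0, "y": 0, "z": -12, "ax": 0, "ay": 0, "az": 0, "fingers": 70},
  {"x": 0, "y": 0, "z": -12, "ax": 0, "ay": 0, "az": 0, "fingers": 70},
  {"x": 0, "y": 0, "z": -12, "ax": 0, "ay": 0, "az": 0, "fingers": 70},
  {"x": 0, "y": 0, "z": 0, "ax": 0, "ay": 0, "az": 0, "fingers": 70},
], force=20)

```text
t: 7.5
eef_pos: [0.4617, 0.083, 0.149]
tool_rot: [0.001, 0.065, 0.998, 0.001]
contact_force: [-0.6, -0.7, 0.2]
gripper_width: 0.816
grasp_force: 0.0
```

```bash
python3 - <<'E'
from h import *
s,r=st(); c=cam("wrist"); save(c,"w4.png",None,1.4)
y=np.radians(-7.6); S=np.array([[np.cos(y),-np.sin(y)],[np.sin(y),np.cos(y)]])
for n,q,z in[("dialc",(0,.048),.052),("zero",(-.035,.048),.052),("posttop",(0,-.062),.106),("cB",(-.046,.095),.028),("cC",(-.046,-.095),.028)]:
    w=np.array([.4554,.0384])+S@q; print(n,np.round(w,3),np.round(1.4*proj(c,[*w,z])))
E
```

```text
t 7.5 pos [0.4617 0.083  0.149 ] F [-0.6 -0.7  0.2] w 0.816 g 0.0
[[-0.992  0.13   0.003]
 [ 0.13   0.992  0.001]
 [-0.003  0.002 -1.   ]]
dialc [0.462 0.086] [396. 293.]
zero [0.427 0.091] [396. 230.]
posttop [ 0.447 -0.023] [148. 325.]
cB [0.422 0.139] [477. 206.]
cC [ 0.397 -0.05 ] [149. 205.]
```

View pics/w4.png

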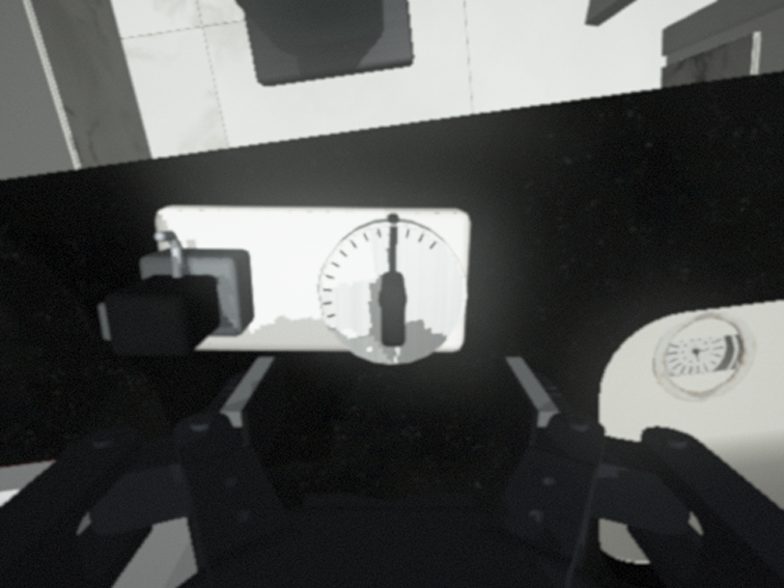

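The pointer now stands on the bold zero mark, with both near x=393. The handle is near (155,320). I'll check clearance to the white box and then move over the post.

```bash
python3 - <<'E'
from h import *
c=cam("top")
for z in(0,.15,.25,.3): print(z,[np.round(onplane(c,u/1.4,v/1.4,z),3) for u,v in((420,308),(425,292),(648,292))])
E
```

```text
0 [array([ 0.566, -0.036,  0.   ]), array([ 0.604, -0.047,  0.   ]), array([ 0.616, -0.575,  0.   ])]
0.15 [array([ 0.556, -0.027,  0.15 ]), array([ 0.591, -0.037,  0.15 ]), array([ 0.601, -0.512,  0.15 ])]
0.25 [array([ 0.55 , -0.021,  0.25 ]), array([ 0.581, -0.03 ,  0.25 ]), array([ 0.591, -0.47 ,  0.25 ])]
0.3 [array([ 0.546, -0.018,  0.3  ]), array([ 0.577, -0.027,  0.3  ]), array([ 0.586, -0.449,  0.3  ])]
```

>>> jog_arm([
  {"x": 0, "y": -15, "z": -1, "ax": 0, "ay": 0, "az": 0, "fingers": 75},
  {"x": 0, "y": -15, "z": 0, "ax": 0, "ay": 0, "az": 0, "fingers": 75},
  {"x": 0, "y": -15, "z": 0, "ax": 0, "ay": 0, "az": 0, "fingers": 75},
  {"x": 0, "y": -15, "z": 0, "ax": 0, "ay": 0, "az": 0, "fingers": 75},
  {"x": 0, "y": -15, "z": 0, "ax": 0, "ay": 0, "az": 0, "fingers": 75},
  {"x": 0, "y": -15, "z": 0, "ax": 0, "ay": 0, "az": 0, "fingers": 75},
  {"x": 0, "y": -10, "z": 0, "ax": 0, "ay": 0, "az": 0, "fingers": 75},
  {"x": 0, "y": -7, "z": 0, "ax": 0, "ay": 0, "az": 0, "fingers": 75},
], force=20)

```text
t: 8.4
eef_pos: [0.4461, -0.0251, 0.1481]
tool_rot: [-0.0, 0.066, 0.998, -0.0]
contact_force: [0.2, 0.3, -0.7]
gripper_width: 0.878
grasp_force: 0.0
```

```bash
python3 - <<'E'
from h import *
s,r=st(); c=cam("wrist"); save(c,"w5.png",None,1.4)
print(c["K"][0,0],np.round(c["world_from_camera"],3))
y=np.radians(-7.6); S=np.array([[np.cos(y),-np.sin(y)],[np.sin(y),np.cos(y)]])
for n,q,z in[("posttop",(0,-.062),.106),("collar+x+y",(.023,-.036),.06),("collar-x+y",(-.023,-.036),.06),("collar-x-y",(-.023,-.088),.06),("cC",(-.046,-.095),.028)]+[("h",(a,-.062+b),.106) for a in(-.015,.015) for b in (-.018,.018)]:
    w=np.array([.4554,.0384])+S@q; print(n,np.round(w,3),np.round(1.4*proj(c,[*w,z])))
print(1.4*proj(c,s["eef_pos"]+r@[0,0,.043]))
E
```

```text
t 8.4 pos [ 0.4461 -0.0251  0.1481] F [ 0.2  0.3 -0.7] w 0.878 g 0.0
[[-0.991  0.132 -0.001]
 [ 0.132  0.991 -0.   ]
 [ 0.001 -0.    -1.   ]]
317.9189719208456 [[ 0.131  0.955  0.265  0.381]
 [ 0.991 -0.126 -0.037 -0.017]
 [-0.002  0.267 -0.964  0.29 ]
 [ 0.     0.     0.     1.   ]]
posttop [ 0.447 -0.023] [396. 329.]
collar+x+y [ 0.473 -0.   ] [442. 340.]
collar-x+y [0.428 0.006] [445. 258.]
collar-x-y [ 0.421 -0.046] [346. 258.]
cC [ 0.397 -0.05 ] [338. 208.]
h [ 0.43  -0.039] [355. 296.]
h [ 0.435 -0.003] [438. 296.]
h [ 0.46  -0.043] [356. 361.]
h [ 0.464 -0.007] [436. 361.]
[391.13330677 326.61486756]
```

View pics/w5.png

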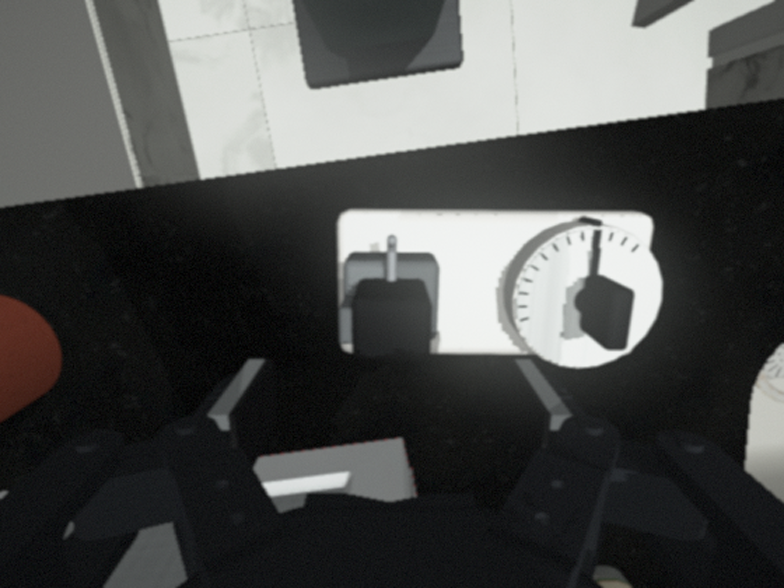

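The scale lies square in this view. The handle is centred near (392,325), right under the tool axis at (391,327). Next I descend and squeeze.

>>> jog_arm([
  {"x": 1, "y": 0, "z": 12, "ax": 0, "ay": 0, "az": 0, "fingers": 75},
  {"x": 0, "y": 0, "z": 12, "ax": 0, "ay": 0, "az": 0, "fingers": 75},
  {"x": 0, "y": 0, "z": 12, "ax": 0, "ay": 0, "az": 0, "fingers": 75},
  {"x": 0, "y": 0, "z": 12, "ax": 0, "ay": 0, "az": 0, "fingers": 75},
  {"x": 0, "y": 0, "z": 12, "ax": 0, "ay": 0, "az": 0, "fingers": 75},
  {"x": 0, "y": 0, "z": 12, "ax": 0, "ay": 0, "az": 0, "fingers": 75},
  {"x": 0, "y": 0, "z": 9, "ax": 0, "ay": 0, "az": 0, "fingers": 75},
  {"x": 0, "y": 0, "z": 0, "ax": 0, "ay": 0, "az": 0, "fingers": 60},
], force=40)

```text
t: 9.25
eef_pos: [0.4449, -0.0235, 0.0661]
tool_rot: [-0.001, 0.065, 0.998, -0.0]
contact_force: [-0.0, 0.3, 0.6]
gripper_width: 0.725
grasp_force: 0.0
```

>>> jog_arm([
  {"x": 0, "y": 0, "z": 0, "ax": 0, "ay": 0, "az": 0, "fingers": 50},
  {"x": 0, "y": 0, "z": 0, "ax": 0, "ay": 0, "az": 0, "fingers": 44},
  {"x": 0, "y": 0, "z": 0, "ax": 0, "ay": 0, "az": 0, "fingers": 30},
  {"x": 0, "y": 0, "z": 0, "ax": 0, "ay": 0, "az": 0, "fingers": 30},
  {"x": 0, "y": 0, "z": 0, "ax": 0, "ay": 0, "az": 0, "fingers": 30},
  {"x": 0, "y": 0, "z": 0, "ax": 0, "ay": 0, "az": 0, "fingers": 30},
  {"x": 0, "y": 0, "z": 0, "ax": 0, "ay": 0, "az": 0, "fingers": 30},
  {"x": 0, "y": 0, "z": 0, "ax": 0, "ay": 0, "az": 0, "fingers": 30},
], force=60)

```text
t: 10.05
eef_pos: [0.4462, -0.024, 0.0681]
tool_rot: [0.001, 0.066, 0.998, 0.0]
contact_force: [-1.2, -1.9, 6.1]
gripper_width: 0.415
grasp_force: 59.0
```

The opening reads about 36 mm at 59 N, so the button is in. Pulling up now.

>>> jog_arm([
  {"x": 0, "y": 0, "z": -4, "ax": 0, "ay": 0, "az": 0, "fingers": 30},
  {"x": 0, "y": 0, "z": -6, "ax": 0, "ay": 0, "az": 0, "fingers": 30},
  {"x": 0, "y": 0, "z": -6, "ax": 0, "ay": 0, "az": 0, "fingers": 30},
  {"x": 0, "y": 0, "z": -6, "ax": 0, "ay": 0, "az": 0, "fingers": 30},
  {"x": 0, "y": 0, "z": -6, "ax": 0, "ay": 0, "az": 0, "fingers": 30},
  {"x": 0, "y": 0, "z": -6, "ax": 0, "ay": 0, "az": 0, "fingers": 30},
  {"x": 0, "y": 0, "z": -6, "ax": 0, "ay": 0, "az": 0, "fingers": 30},
  {"x": 0, "y": 0, "z": -6, "ax": 0, "ay": 0, "az": 0, "fingers": 30},
], force=60)

```text
t: 10.85
eef_pos: [0.4459, -0.0239, 0.1139]
tool_rot: [0.0, 0.065, 0.998, -0.0]
contact_force: [1.1, -5.2, -5.6]
gripper_width: 0.415
grasp_force: 60.2
```

>>> jog_arm([
  {"x": 0, "y": 0, "z": -6, "ax": 0, "ay": 0, "az": 0, "fingers": 30},
  {"x": 0, "y": 0, "z": -6, "ax": 0, "ay": 0, "az": 0, "fingers": 30},
  {"x": 0, "y": 0, "z": -6, "ax": 0, "ay": 0, "az": 0, "fingers": 30},
  {"x": 0, "y": 0, "z": -6, "ax": 0, "ay": 0, "az": 0, "fingers": 30},
  {"x": 0, "y": 0, "z": -6, "ax": 0, "ay": 0, "az": 0, "fingers": 30},
  {"x": 0, "y": 0, "z": -6, "ax": 0, "ay": 0, "az": 0, "fingers": 30},
  {"x": 0, "y": 0, "z": -6, "ax": 0, "ay": 0, "az": 0, "fingers": 30},
  {"x": 0, "y": 0, "z": -4, "ax": 0, "ay": 0, "az": 0, "fingers": 30},
], force=60)

```text
t: 11.65
eef_pos: [0.4458, -0.0238, 0.1598]
tool_rot: [0.0, 0.065, 0.998, -0.0]
contact_force: [3.0, -4.6, -8.1]
gripper_width: 0.42
grasp_force: 60.5
```

>>> jog_arm([
  {"x": 0, "y": 0, "z": -2, "ax": 0, "ay": 0, "az": 0, "fingers": 30},
  {"x": 0, "y": 0, "z": -2, "ax": 0, "ay": 0, "az": 0, "fingers": 30},
  {"x": 0, "y": 0, "z": -1, "ax": 0, "ay": 0, "az": 0, "fingers": 30},
  {"x": 0, "y": 0, "z": -1, "ax": 0, "ay": 0, "az": 0, "fingers": 30},
  {"x": 0, "y": 0, "z": -1, "ax": 0, "ay": 0, "az": 0, "fingers": 30},
  {"x": 0, "y": 0, "z": 0, "ax": 0, "ay": 0, "az": 0, "fingers": 30},
  {"x": 0, "y": 0, "z": 0, "ax": 0, "ay": 0, "az": 0, "fingers": 30},
  {"x": 0, "y": 0, "z": 0, "ax": 0, "ay": 0, "az": 0, "fingers": 30},
], force=60)

```text
t: 12.45
eef_pos: [0.4458, -0.0238, 0.1665]
tool_rot: [0.0, 0.065, 0.998, -0.0]
contact_force: [2.5, -4.6, -7.3]
gripper_width: 0.412
grasp_force: 60.5
```

```bash
python3 - <<'E'
from h import *
st(); c=cam("scene"); save(c,"s2.png",(250,150,390,290),4)
E
```

```text
t 12.45 pos [ 0.4458 -0.0238  0.1665] F [ 2.5 -4.6 -7.3] w 0.412 g 60.50653696060181
[[-0.992  0.13   0.001]
 [ 0.13   0.992 -0.001]
 [-0.001 -0.001 -1.   ]]
```

View pics/s2.png

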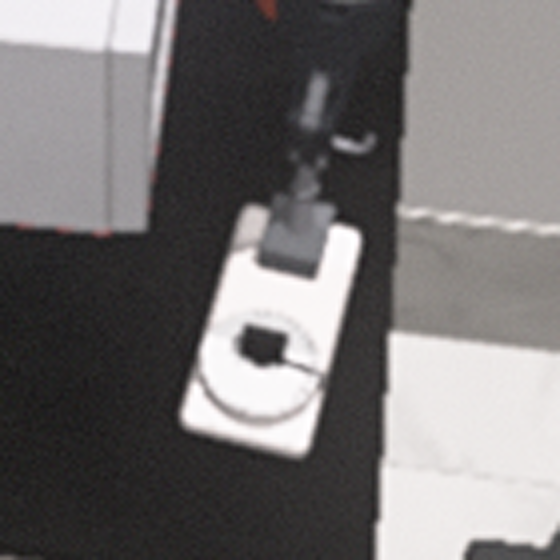

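The handle is held high with the thin post visible beneath it, and the pointer is on the zero bar. The lift is 98 mm so far, so I'll creep to the hard stop.

>>> jog_arm([
  {"x": 0, "y": 0, "z": -0.5, "ax": 0, "ay": 0, "az": 0, "fingers": 30},
  {"x": 0, "y": 0, "z": -0.5, "ax": 0, "ay": 0, "az": 0, "fingers": 30},
  {"x": 0, "y": 0, "z": -0.5, "ax": 0, "ay": 0, "az": 0, "fingers": 30},
  {"x": 0, "y": 0, "z": -0.5, "ax": 0, "ay": 0, "az": 0, "fingers": 30},
  {"x": 0, "y": 0, "z": -0.5, "ax": 0, "ay": 0, "az": 0, "fingers": 30},
  {"x": 0, "y": 0, "z": 0, "ax": 0, "ay": 0, "az": 0, "fingers": 30},
  {"x": 0, "y": 0, "z": 0, "ax": 0, "ay": 0, "az": 0, "fingers": 30},
  {"x": 0, "y": 0, "z": 0, "ax": 0, "ay": 0, "az": 0, "fingers": 30},
], force=60)

```text
t: 13.3
eef_pos: [0.4455, -0.0238, 0.1684]
tool_rot: [0.0, 0.065, 0.998, -0.001]
contact_force: [4.0, -4.6, -15.1]
gripper_width: 0.419
grasp_force: 61.7
```

The force rose from 7 to 15 N with the lift at 100 mm, so the post is at its hard stop. Handing in.

```bash
python3 -c "
from h import *
st(); print(bot.hand_in())"
```

```text
t 13.3 pos [ 0.4455 -0.0238  0.1684] F [  4.   -4.6 -15.1] w 0.419 g 61.73450857400894
[[-0.992  0.13   0.   ]
 [ 0.13   0.992 -0.001]
 [-0.    -0.001 -1.   ]]
the job is handed in; nothing more can be done
None
```

I set the tare pointer to zero, squeezed in the release button and drew the post out to its second stop (100 mm), then handed in at 13.3 s while still holding it with about 60 N; no verdict came back.

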